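# Unlock the cedar planter box and hold the key turned

## Task

Take the key with the squared bow out of the pocket tray, push it all the way into the lock on top of the planter box, working it past the sticky pins until its collar sits on the lock's face, then turn it a quarter turn clockwise (seen from above). The lock is sprung, so finish while still gripping the key and holding it turned. Leave the other two pieces in their pockets and the garden things where they are.

Things in the scene. Friction and masses are not known exactly. Their poses are not given: they have to be found in the camera images.
- key_grip (a point): centre of the bow (part to hold) of the right key: flat SQUARED bow 26 wide (own x), 10 thick (y), 36 mm tall (z up), with a dark rectangular mark. Loose, steel, about 60 g, upright in any of the tray's pockets. 28 mm below this point is the underside of its 16 mm round collar, which now rests on the tray and when home rests on the lock's face. Half a turn about z gives the same key
- key_tip (a point): lower tip of the same key, 54.5 mm below its bow's centre. Going up from here: flat two-sided bit 20 wide (x) by 6 thick (y) by 14 mm tall, its lowest 6 mm tapered to a 1.5 mm thick edge; then a 6 mm round shank; the collar's underside 26.5 mm up; bow from 36.5 to 72.5 mm up
- lock_face (a point): centre of the keyway's mouth in the lock's level 50 mm square steel face, let into the planter's front board, 122 mm above the floor slab. Keyway slot 24 mm (own x) by 8 mm (own y), z up; throat 10 mm deep, the turning plug below. The key can turn only when its collar is down on the face (within 2 mm); the bow's centre is then 28 mm above this point
- lock_pins (a point): 5 mm down the keyway's middle, level with two brass pins, one in each long wall, 6 mm either side of the middle along x. They stick out up to 2.8 mm and are held by friction only (2.5 N each): the bit shoves them aside when pushed down with about 5 to 20 N; where it sticks, small twists of about 5 degrees to and fro help
- planter: cedar planter box with lid, fixed, 260 (own x) x 340 (y) x 120 mm high, origin under its centre; keyway's middle at own x = -90, y = 0, same axes. Deck and closed lid are level round the lock, the lid's near edge 45 mm from the keyway's middle towards +x; plants in a trough at the far side rise to about 155 mm
- plug (a joint): turn of the lock's plug about its vertical axis, rad: 0 = keyway lined up as now, grows clockwise seen from above, stop at 1.6. A spring (about 0.015 N m at the start, 0.07 at a quarter turn) brings it back if the key is let go. The key turns about 0.1 rad before the plug follows. Turning raises the lid's near edge by up to 11 mm
- tray: fixed grey pocket tray, 200 (own x) x 70 (y) x 34 mm high; origin under its centre. Three equal pockets 25 x 9 mm, 29 mm deep, in a row along its x at -60, 0 and +60 mm, their long side along x; the things in them stand with their own x along the tray's x
- round_key: loose key with a ROUND disc bow (34 mm across, 10 mm thick), 69 mm tall, standing in another pocket: the wrong one, stays in the tray. Origin at its lower tip, 7.5 mm above the floor slab
- ball_peg: loose peg with a 26 mm ball head, 69 mm tall, standing in the third pocket; stays in the tray. Origin at its lower tip, 7.5 mm above the floor slab
- trowel: loose trowel lying flat, wooden handle and steel blade, about 260 x 64 x 26 mm; origin under where handle meets blade, own x towards the blade; bystander
- stopper: loose clear glass bottle stopper standing upright, 34 mm across, 45 mm high; origin under its centre; bystander
- clay_pot: loose terracotta pot, 90 mm across, 85 mm high, standing upright; origin under its centre; bystander
- spool: loose cork spool standing upright, 50 mm across, 50 mm high; origin under its centre; bystander
Things that resemble listed ones, but are neither listed nor needed, are in the scene too. What is shaped like the ball_peg but green or yellow is not meant.

How it is judged:
By the outcome, as a careful person would: the job done as asked, in the order asked, and still so for the second after the job is handed in, while the arm keeps its last pose, push and grip.
It also fails if it takes over 45 s, if anything falls off the work surface, if the arm or the gripper's body presses on something with over 40 N, if the wrist force passes 120 N, or if a joint passes its speed limit or range.

## Robot

A 7-joint arm with a two-finger parallel gripper is mounted at the origin on the work surface. World frame = base frame: x ahead of the robot, y to its left, z up, the work surface at z = 0. Lengths are in m, angles in rad, forces in N, time in s.
With the tool pointing down it reaches from about 0.425 to 0.825 m from the base axis. Payload 3.6 kg.
Tool frame: the origin (TCP) lies between the finger pads; the fingertips stand 14 mm ahead of it and the grasp point (between the pads) lies 5 mm behind it (bot.tip_extent is the x of the fingertips in the tool frame, in m); x points along the fingers, y is the direction in which the jaws open and shut, and the axes are right-handed (so a half turn about x gives the same grasp; the last joint's range is limited). The gripper opens to 93 mm and grips with 3 to 60 N. Pads are 15 mm wide; open, the fingers measure 128 mm over their backs; the gripper's body (75 mm by 188 mm) begins 65 mm behind the grasp point.
Start: joints at [-1.329, 0.615, -0.013, 1.423, 0.008, 1.103, -0.04], TCP at [0.172, 0.627, 0.233] pointing down, gripper open.
Joint ranges: [-3.12, 3.12], [-0.3, 2.06], [-1.34, 1.32], [0.26, 2.42], [-1.36, 4.5], [0.01, 1.98], [-2.84, 2.84]. Speed limits (rad/s): [2.79, 2.79, 3.14, 3.14, 3.14, 3.14, 3.14].

## Interface

Orientations are given as [roll, pitch, yaw] about the fixed x, y, z axes, in that order (R = Rz(yaw) Ry(pitch) Rx(roll)).
In Python, from cell import monitor, eyes, bot gives the robot as it stands.
- The arm moves only by the shell command python3 -m inch 'ROWS' [FORCE]. ROWS is JSON, a list of rows, each a list of 3 entries, a list of its own where there are three numbers: the shift along the tool's x, y, z in m, then the turn, a rotation vector about the tool's x, y, z in degrees, then the closure, from 0 (fully open) to 1 (shut). A call has 1 to 20 rows; each row is the pose to reach, as a shift and turn from the pose commanded when the call began, along the tool's axes at that moment; what a row does not reach only later rows make up. A row lasts 1/10 s, in which the tool goes at most 50 mm and 8.59 degrees, less where a joint would pass 70% of its speed; a pose out of reach is approached as far as the arm can. A call with a gripper value outside its range is refused whole. The fingers move at their own pace and stop on an object; FORCE is the grip in N (left out, the last holds). Time passes only in rows, so rows that repeat a pose let the fingers close. It gives the time, the measured TCP pose, the force and the opening at its end, in the units of the state.
- monitor.state(): the state, without advancing time (a new reading comes with each control period).
- eyes.get_image(name): name is "side" or "top"; returns a dict with "image" (400x640x3 uint8, red, green, blue), "fx", "fy", "cx", "cy" (pixels), "dist" ([k1, k2, p1, p2, k3] as OpenCV has them; the pictures are not rectified), "R" (3x3) and "t" (3): a world point X has camera coordinates R X + t. Camera axes: x right, y down, z forward; pixel columns grow to the right and rows downward; lengths in m; the calibration is good to about 2 mm. A picture is of the moment at which its call begins. There is no depth.
- bot.close_job(): hands the job in, once; it reports no verdict.
The state is a dict: "clock": time; "q": joint angles; "qd": joint speeds; "joint_torque": joint torques, N m; "tool_pos": TCP position; "eef_rot": TCP orientation; "contact_force": force on the tool from outside, world axes, zero at the start; "wrist_torque": the same for the moment, N m; "width": finger opening in m.
Only numpy, scipy, OpenCV 4.12 (cv2) and the standard library are available. Lean on these libraries where they do the work, as an engineer would, in place of code of your own. Each camera call takes 0.05 s, during which the arm holds its last target.

## Working session

There is one attempt and no reset: what is moved stays moved. The work goes in short steps, Python scripts to look and compute and a shell command to move; the robot and the scene stay as the last step left them, time stands still between calls to the robot, and variables do not carry over. Pictures are saved under pics/ and viewed, and the job is handed in when it is done.

```bash
ls; mkdir -p pics
python3 - <<'E'
from cell import monitor, eyes, bot
import cv2
for n in("side","top"):
    d=eyes.get_image(n); cv2.imwrite(f"pics/{n}0.png",d["image"][:,:,::-1])
    print(n,d["fx"],d["fy"],d["cx"],d["cy"],d["dist"],d["R"],d["t"])
print(monitor.state(),bot.tip_extent)
E
```

```text
pics
side 425.27521538563104 425.27521538563104 317.9864354738848 200.5627691427466 [-0.04757531  0.          0.          0.          0.        ] [[ 0.80003882 -0.59993964 -0.00321337]
 [-0.30793117 -0.40602759 -0.86041849]
 [ 0.51489444  0.68935769 -0.50957795]] [-0.52347081  0.19762159  0.79100947]
top 393.6846988442478 393.6846988442478 306.7610762183671 197.59644203988944 [0.00143482 0.         0.         0.         0.        ] [[-0.01323776 -0.99990752  0.00311698]
 [-0.99722569  0.01297376 -0.073298  ]
 [ 0.07325078 -0.00407863 -0.99730521]] [-0.11761932  0.57772841  1.10371494]
{'clock': 0.1, 'q': array([-1.32947207,  0.61582077, -0.01261824,  1.42473358,  0.00806368,
        1.10340757, -0.04039134]), 'qd': array([-0.0015356 , -0.00032416, -0.00110196, -0.00369918, -0.00101458,
        0.000264  ,  0.00040423]), 'joint_torque': array([ 1.26909184e-03, -4.60042369e+01,  2.10030740e-01, -1.66244870e+01,
       -6.12017303e-02,  1.69769773e-02,  1.07814583e-04]), 'tool_pos': array([0.17180948, 0.62617404, 0.23159977]), 'eef_rot': array([-1.57271868,  1.568476  , -1.84048383]), 'contact_force': array([ 0.24009032, -0.02622839, -0.46277668]), 'wrist_torque': array([-0.03120422,  0.00240998,  0.02482742]), 'width': 0.09303495471173595} 0.014
```

View pics/top0.png

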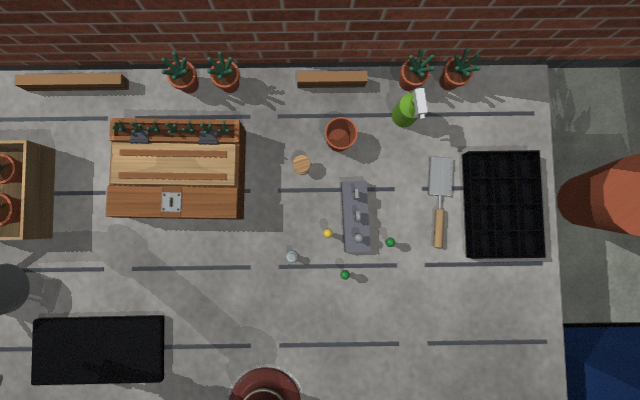

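View pics/side0.png

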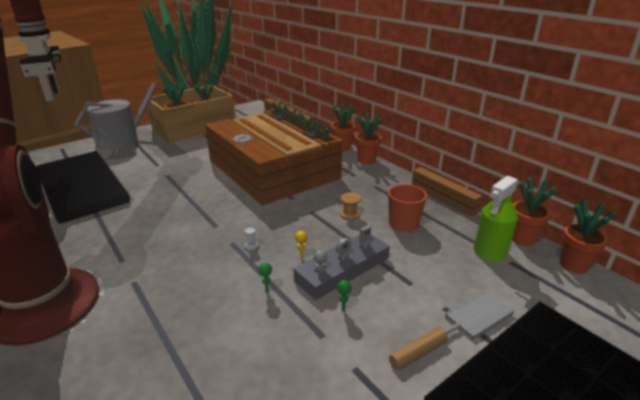

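Run:
```python
import cv2,numpy as np
t=cv2.imread("pics/top0.png");s=cv2.imread("pics/side0.png")
a=cv2.resize(t[170:260,320:400],None,fx=6,fy=6,interpolation=cv2.INTER_CUBIC)
b=cv2.resize(s[215:300,285:400],None,fx=6,fy=6,interpolation=cv2.INTER_CUBIC)
cv2.imwrite("pics/ca.png",a);cv2.imwrite("pics/cb.png",b)
c=cv2.resize(t[180:224,140:200],None,fx=10,fy=10,interpolation=cv2.INTER_CUBIC)
cv2.imwrite("pics/cc.png",c)
```

```text
(no output)
```

View pics/ca.png

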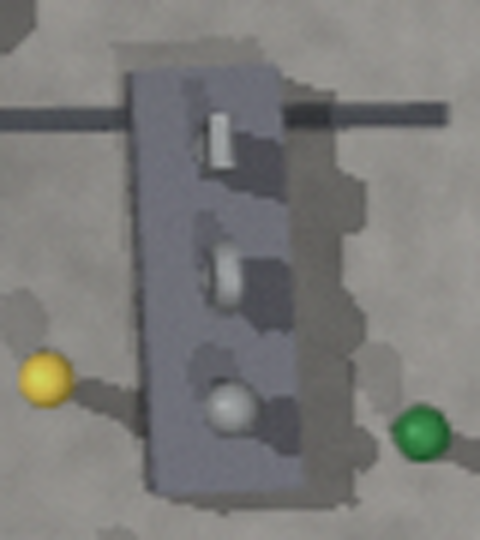

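View pics/cb.png

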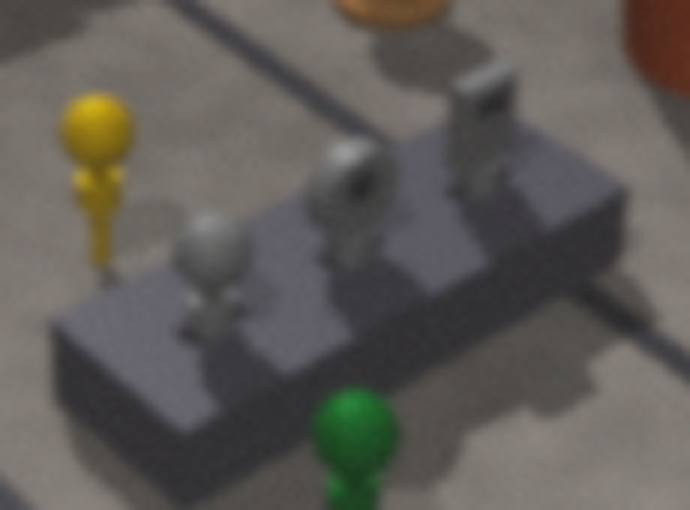

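View pics/cc.png

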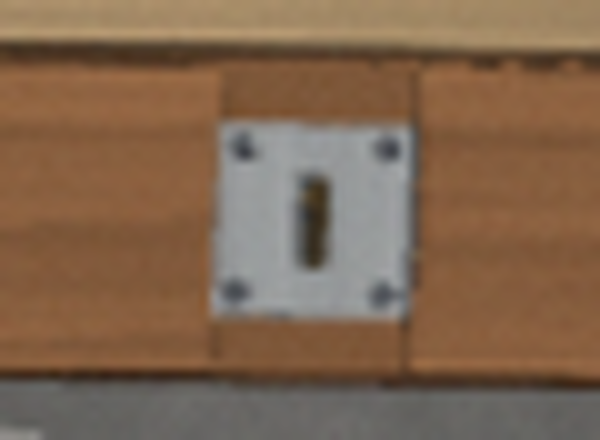

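The squared-bow key is in the far pocket: top image about (357,193), with a rectangular bow and mark visible in side at about (365,237). The round key at top (357,216) has a round disc bow. The grey ball_peg is at (358,238), and the green and yellow pegs are decoys. The lock face is at top (171,202) with its slot running along world x. Measuring next.

```bash
cat > h.py <<'E'
import cv2,numpy as np
from cell import monitor, eyes, bot
def rays(d,uv):
    K=np.array([[d["fx"],0,d["cx"]],[0,d["fy"],d["cy"]],[0,0,1]])
    p=cv2.undistortPoints(np.array(uv,float).reshape(-1,1,2),K,np.array(d["dist"])).reshape(-1,2)
    R=np.array(d["R"]);t=np.array(d["t"])
    return -R.T@t, np.c_[p,np.ones(len(p))]@R
def plane(d,uv,z):
    c,r=rays(d,uv); return c+r*((z-c[2])/r[:,2])[:,None]
def tri(d1,u1,d2,u2):
    c1,r1=rays(d1,[u1]);c2,r2=rays(d2,[u2]);a=r1[0];b=r2[0]
    s=np.linalg.lstsq(np.c_[a,-b],c2-c1,rcond=None)[0]
    p,q=c1+s[0]*a,c2+s[1]*b
    return (p+q)/2,np.linalg.norm(p-q)
def proj(d,X):
    K=np.array([[d["fx"],0,d["cx"]],[0,d["fy"],d["cy"]],[0,0,1]])
    return cv2.projectPoints(np.array(X,float).reshape(-1,1,3),cv2.Rodrigues(np.array(d["R"]))[0],np.array(d["t"]),K,np.array(d["dist"]))[0].reshape(-1,2)
E
python3 - <<'E'
from h import *
T=eyes.get_image("top");S=eyes.get_image("side")
im=T["image"].astype(int)
# print pixel patches
g=im.mean(2).astype(int)
print("key rows188-200 cols350-364");print(g[186:202,350:366])
print("slot");print(g[192:212,160:184])
hsv=cv2.cvtColor(T["image"],cv2.COLOR_RGB2HSV)
print(hsv[200,346],hsv[180,350],hsv[202,165],im[200,346],im[200,330])
m=((im[...,2]-im[...,0]>8)&(g<150)).astype(np.uint8)
m[:170]=0;m[260:]=0;m[:,:330]=0;m[:,390:]=0
m=cv2.morphologyEx(m,cv2.MORPH_CLOSE,np.ones((15,15)))
cs=max(cv2.findContours(m,0,2)[0],key=cv2.contourArea)
r=cv2.minAreaRect(plane(T,cs.reshape(-1,2),.034)[:,:2].astype(np.float32)*1000);print("tray",r,cv2.boundingRect(cs))
E
```

```text
key rows188-200 cols350-364
[[110 102  98  97  99 109 110 111 111 108 110 110 111 113 113 111]
 [112 102 100  98  98 107 111 112 111 108 109 111 112 113 114 114]
 [112 105  99  98  99  97 110 111 113 110 111 111 113 113 111 112]
 [109 102  99  98  87 144 159 153 107 105 112 111 111 113 113 111]
 [112 102  93  86  79 142 156 156 112 105 112 112 111 111 113 112]
 [110 104  89  76  66 149 154 149 114 108 111 111 111 111 112 113]
 [113 101  90  94  78 146 153 151 111  85  83  85 105 114 110 111]
 [113 102 100 108  84 145 156 150 110  82  81  80  82  85  82  81]
 [115 102 107 108  86 142 157 151 113  83  77  82  80  80  79  78]
 [113 111 107 110  85 141 155 150 114  85  78  78  80  79  79  80]
 [114 112  95 114  92 136 153 150 121  87  78  80  80  81  80  77]
 [114 114 109  90  84 126 151 150 137  95  79  79  78  81  79  79]
 [115 112 113  89  80  81  81  79  78  79  80  79  80  78  78  77]
 [113 114 112  87  80  81  78  78  79  79  81  79  80  82  80  81]
 [111 112 112 110 110 108 108  88  79  80  77  79  78  82  78  81]
 [113 112 114 110 110 112 110 110  88  78  78  77  78  78  83  78]]
[... 1517 characters left out ...]
94]
 [ 96 121 146 136 148 155 157 158 157 154 148 149 149 149 152 153 153 154
  157 158 117  78  90  98]
 [ 93 118 107  92 114 146 156 158 157 153 153 150 150 148 150 153 155 127
  111 146 120  77  90  95]
 [ 96 140 102  80  97 144 153 157 158 153 152 149 153 150 152 153 142  99
   84 105 106  98  96  97]
 [ 98 144 133 117 143 151 155 159 156 154 152 153 152 151 153 152 154 112
  111 144 119 100  96  97]
 [101 118 112 106 113 119 117 114 114 131 135 129 134 132 138 138 141 137
  136 142  95  90  94  95]]
[118  25 121] [ 23   8 123] [105  10 159] [109 110 121] [135 133 130]
tray ((526.67041015625, -249.59622192382812), (154.7498321533203, 205.3965301513672), 71.47705078125) (330, 181, 59, 71)
```

Run:
```python
from h import *
T=eyes.get_image("top");S=eyes.get_image("side")
im=T["image"].astype(int); g=im.mean(2)
# tray
m=((im[...,2]-im[...,0]>6)&(g>60)&(g<135)).astype(np.uint8)
box=np.zeros_like(m);box[175:258,335:376]=1;m*=box
m=cv2.morphologyEx(m,cv2.MORPH_OPEN,np.ones((3,3)))
cs=max(cv2.findContours(m,0,2)[0],key=cv2.contourArea)
h=cv2.convexHull(cs).reshape(-1,2)
print("tray",cv2.minAreaRect(plane(T,h,.034)[:,:2].astype(np.float32)*1000),cv2.boundingRect(cs))
# left edge rows fit
L=[];Rr=[]
for r in range(184,246):
    x=np.where(m[r])[0]
    if len(x)>10:L.append((x.min(),r));Rr.append((x.max(),r))
for E in(L,Rr):
    P=plane(T,E,.034); l=cv2.fitLine(P[:,:2].astype(np.float32),cv2.DIST_HUBER,0,.001,.001).ravel();print("edge ang",np.degrees(np.arctan2(l[1],l[0])),l[2:])
# key top
w=np.clip(g[187:200,353:360]-115,0,40);w[:, :]=w
ys,xs=np.mgrid[187:200,353:360]
u=(w*xs).sum()/w.sum();v=(w*ys).sum()/w.sum();print("key top px",u,v,plane(T,[[u,v]],.080)*1000)
# slot
w=np.clip(150-g[196:208,168:174],0,None);ys,xs=np.mgrid[196:208,168:174]
u=(w*xs).sum()/w.sum();v=(w*ys).sum()/w.sum();print("slot px",u,v,plane(T,[[u,v]],.122)*1000)
c=[(w[i]*xs[i]).sum()/w[i].sum() for i in range(12)];P=plane(T,np.c_[c,ys[:,0]][1:11],.122);l=cv2.fitLine(P[:,:2].astype(np.float32),2,0,.001,.001).ravel();print("slot ang",np.degrees(np.arctan2(l[1],l[0])))
# plate
hsv=cv2.cvtColor(T["image"],cv2.COLOR_RGB2HSV)
pm=((hsv[...,1]<60)&(g>105)).astype(np.uint8);b=np.zeros_like(pm);b[188:216,155:188]=1;pm*=b
cs=max(cv2.findContours(pm,0,2)[0],key=cv2.contourArea);h=cv2.convexHull(cs).reshape(-1,2)
print("plate",cv2.minAreaRect(plane(T,h,.122)[:,:2].astype(np.float32)*1000))
# front deck edge of planter
wood=((hsv[...,1]>90)&(hsv[...,0]<20)).astype(np.uint8)
E=[]
for c in range(115,240):
    r=np.where(wood[200:225,c])[0]
    if len(r):E.append((c,200+r.max()))
print(E[::12])
s=S["image"]
for n,(y0,y1,x0,x1) in {"lk":(125,150,225,260),"ky":(220,255,350,380)}.items():
    cv2.imwrite(f"pics/s_{n}.png",cv2.resize(s[y0:y1,x0:x1,::-1],None,fx=16,fy=16,interpolation=cv2.INTER_CUBIC))
R=cv2.resize(T["image"][100:230,95:255,::-1],None,fx=5,fy=5,interpolation=cv2.INTER_CUBIC);cv2.imwrite("pics/pl.png",R)
```

```text
tray ((521.950927734375, -261.37261962890625), (197.93466186523438, 70.96998596191406), 0.5648482441902161) (342, 181, 28, 71)
edge ang 1.7489759 [ 0.54036254 -0.22772968]
edge ang 0.23363194 [ 0.55166537 -0.29291686]
key top px 356.15117941386706 192.9835596854896 [[ 582.62988567 -259.04857448   80.        ]]
slot px 170.88837267704668 201.7130838774485 [[562.61804732 228.1099172  122.        ]]
slot ang -0.33731627
plate ((563.2232055664062, 228.81057739257812), (49.672733306884766, 49.4343147277832), 89.25797271728516)
[(115, np.int64(216)), (127, np.int64(217)), (139, np.int64(217)), (151, np.int64(217)), (163, np.int64(217)), (175, np.int64(217)), (187, np.int64(218)), (199, np.int64(218)), (211, np.int64(218)), (223, np.int64(218)), (235, np.int64(218))]<stdin>:25: RuntimeWarning: invalid value encountered in scalar divide
```

View pics/pl.png

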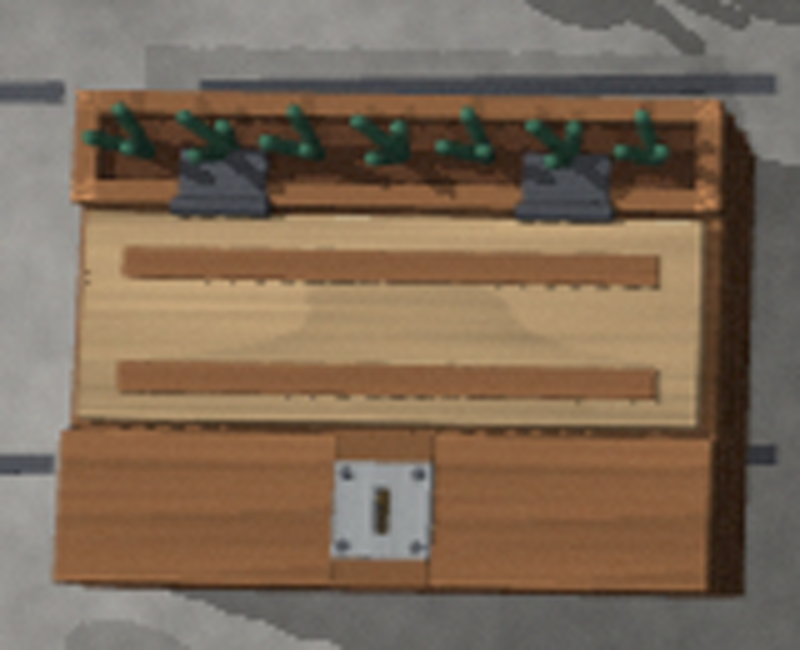

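View pics/s_ky.png

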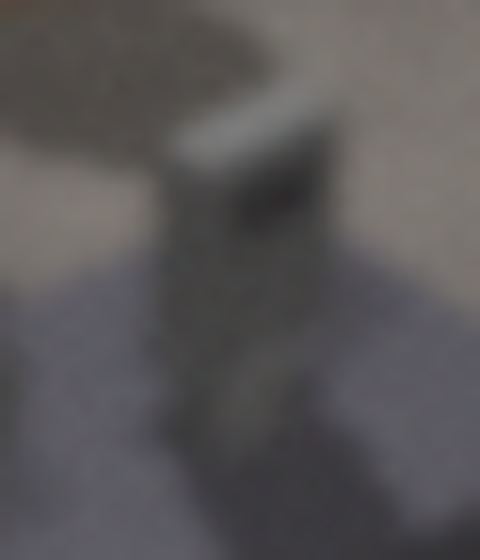

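View pics/s_lk.png

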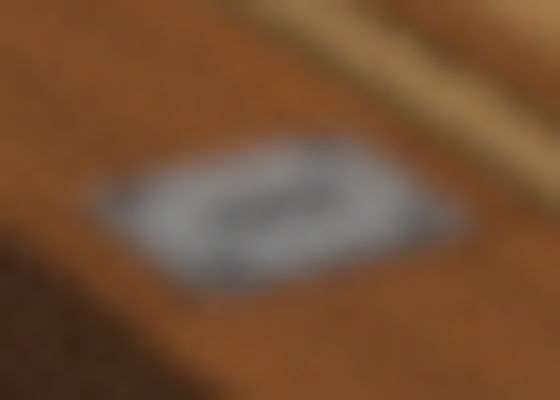

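```bash
cat >> h.py <<'E'
from scipy.spatial.transform import Rotation as Ro
def pose():
    s=monitor.state(); return s,np.array(s["tool_pos"]),Ro.from_euler("xyz",s["eef_rot"])
def jawyaw(R): # world angle of tool y
    y=R.as_matrix()[:,1]; return np.degrees(np.arctan2(y[1],y[0]))
E
python3 - <<'E'
from h import *
s,p,R=pose();print(s["clock"],p,R.as_matrix().round(3),jawyaw(R))
T=eyes.get_image("top");im=T["image"]
g=cv2.GaussianBlur(im.astype(np.float32).mean(2),(3,3),0)
hsv=cv2.cvtColor(im,cv2.COLOR_RGB2HSV).astype(np.float32)
def sub(f,lo,hi):  # subpixel max |grad| position
    d=np.abs(np.diff(f[lo:hi]));i=d.argmax();a=d[max(i-1,0):i+2];return lo+max(i-1,0)+.5+(a*np.arange(len(a))).sum()/a.sum()
sat=cv2.GaussianBlur(hsv[...,1],(3,3),0)
def fit(E,z,n):
    P=plane(T,E,z);l=cv2.fitLine(P[:,:2].astype(np.float32),cv2.DIST_HUBER,0,.001,.001).ravel();print(n,np.degrees(np.arctan(l[1]/l[0])),np.degrees(np.arctan(l[0]/l[1])),l[2:],np.abs((P[:,:2]-l[2:])@[-l[1],l[0]]).mean()*1000)
fit([(c,sub(sat[:,c],211,224)) for c in range(120,236)],.120,"deck front")
fit([(c,sub(sat[:,c],181,191)) for c in range(120,230)],.120,"lid edge")
fit([(c,sub(sat[:,c],113,123)) for c in range(120,230)],.12,"back")
b=im[...,2].astype(np.float32)-im[...,0]; b=cv2.GaussianBlur(b,(3,3),0)
fit([(sub(b[r],336,350),r) for r in range(184,250)],.034,"tray L")
fit([(sub(b[r],364,374),r) for r in range(184,250)],.034,"tray R")
for u,z in (((356.8,216),.079-.002),((358.3,237.7),.0635)):print(plane(T,[u],z))
E
```

```text
0.3 [0.17190612 0.6265925  0.23224627] [[-0.     0.265  0.964]
 [-0.001  0.964 -0.265]
 [-1.    -0.001 -0.   ]] 74.65863127545067
deck front 88.41448 1.5855165 [0.52102697 0.2476509 ] 2.538143411713911
lid edge 88.356636 1.6433614 [0.60722345 0.2144162 ] 0.3386370064135772
back 88.341705 1.6582922 [0.78366846 0.23348372] 0.4406277798657609
tray L 1.9475946 88.05241 [ 0.54242074 -0.22460176] 0.5490138227482745
tray R 1.8979061 88.10209 [ 0.5079338 -0.2978789] 0.38100514744645075
[[ 0.52032208 -0.25979281  0.077     ]]
[[ 0.4613953  -0.26431516  0.0635    ]]
```

```bash
python3 -m inch '[[[-0.01,-0.03,0.04],[-3,0,0],0.0],[[-0.01,-0.055,0.08],[-6,0,0],0.0],[[-0.01,-0.083,0.12],[-9,0,0],0.0],[[-0.01,-0.11,0.16],[-12,0,0],0.0],[[-0.01,-0.138,0.2],[-15,0,0],0.0],[[-0.01,-0.166,0.25],[-17.2,0,0],0.0],[[-0.01,-0.194,0.29],[-17.2,0,0],0.0],[[-0.01,-0.22,0.33],[-17.2,0,0],0.0],[[-0.01,-0.25,0.37],[-17.2,0,0],0.0],[[-0.01,-0.276,0.416],[-17.2,0,0],0.0],[[0.0,-0.32,0.437],[-17.2,0,0],0.0],[[0.0,-0.364,0.457],[-17.2,0,0],0.0],[[0.0,-0.408,0.477],[-17.2,0,0],0.0],[[0.0,-0.452,0.498],[-17.2,0,0],0.0],[[0.01,-0.496,0.518],[-17.2,0,0],0.0],[[0.02,-0.54,0.538],[-17.2,0,0],0.0],[[0.03,-0.59,0.56],[-17.2,0,0],0.0],[[0.04,-0.64,0.584],[-17.2,0,0],0.0],[[0.05,-0.69,0.606],[-17.2,0,0],0.0],[[0.07,-0.73,0.625],[-17.2,0,0],0.0]]'
python3 -m inch '[[[0,0,0],[0,0,0],0],[[0,0,0],[0,0,0],0]]'
python3 - <<'E'
from h import *
s,p,R=pose();print(s["clock"],p,jawyaw(R),s["q"],R.as_matrix().round(3))
E
```

```text
clock: 2.35
tool_pos: [0.5801, -0.2309, 0.169]
eef_rot: [-0.456, 1.567, -0.424]
contact_force: [0.0, 1.2, 0.2]
width: 0.0929
clock: 2.55
tool_pos: [0.5784, -0.2295, 0.1672]
eef_rot: [2.858, 1.569, 2.887]
contact_force: [0.1, 1.4, -0.0]
width: 0.0932
2.55 [ 0.57836567 -0.22953299  0.16723848] 91.67004460664369 [ 0.33945092  0.6361573   0.00527569  1.58840722 -0.00375381  0.91872574
  1.94592221] [[-0.002 -0.029  1.   ]
 [ 0.     1.     0.029]
 [-1.     0.    -0.002]]
```

```bash
python3 -m inch '[[[0.02,-0.03,0.004],[-0.2,0,0],0.0],[[0.05,-0.03,0.004],[-0.2,0,0],0.2],[[0.08,-0.03,0.004],[-0.2,0,0],0.4],[[0.1,-0.03,0.004],[-0.2,0,0],0.5],[[0.11,-0.03,0.004],[-0.2,0,0],0.5],[[0.11,-0.03,0.004],[-0.2,0,0],0.5],[[0.11,-0.03,0.004],[-0.2,0,0],0.5]]' 15
python3 - <<'E'
from h import *
s,p,R=pose();print(s["clock"],p,jawyaw(R))
for n,(x0,y0) in {"top":(310,160),"side":(310,190)}.items():
    d=eyes.get_image(n);cv2.imwrite(f"pics/g_{n}.png",cv2.resize(d["image"][y0:y0+90,x0:x0+120,::-1],None,fx=5,fy=5,interpolation=cv2.INTER_CUBIC))
E
```

```text
clock: 3.25
tool_pos: [0.5852, -0.2573, 0.0594]
eef_rot: [-0.22, 1.569, -0.183]
contact_force: [-0.9, 0.7, -1.1]
width: 0.0499
3.25 [ 0.58519198 -0.25729615  0.0594183 ] 92.13714230605993
```

View pics/g_side.png

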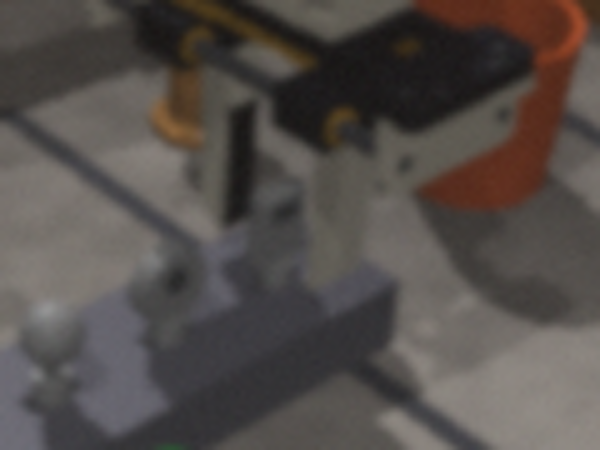

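The fingers straddle the squared-bow key, at crop (275,235), with pads on both sides. Trimming x by 2 mm and closing.

```bash
python3 -m inch '[[[0.002,-0.001,-0.002],[0,0,0],0.6],[[0.002,-0.001,-0.002],[0,0,0],0.8],[[0.002,-0.001,-0.002],[0,0,0],1],[[0.002,-0.001,-0.002],[0,0,0],1],[[0.002,-0.001,-0.002],[0,0,0],1],[[0.002,-0.001,-0.002],[0,0,0],1],[[0.002,-0.001,-0.002],[0,0,0],1]]' 15
python3 -m inch '[[[0,0,0],[0,0,0],1],[[0,0,0],[0,0,0],1],[[0,0,0],[0,0,0],1]]' 50
python3 - <<'E'
from h import *
s,p,R=pose();print(s["clock"],p,jawyaw(R),s["width"],s["contact_force"],R.as_matrix().round(3))
E
```

```text
clock: 4.05
tool_pos: [0.5822, -0.2591, 0.0563]
eef_rot: [-0.957, 1.571, -0.921]
contact_force: [0.5, 0.2, 1.3]
width: 0.0141
clock: 4.35
tool_pos: [0.5822, -0.2591, 0.0563]
eef_rot: [-0.935, 1.571, -0.899]
contact_force: [-0.6, -0.9, 1.2]
width: 0.0115
4.35 [ 0.5821719  -0.25909877  0.05627166] 92.06038029912516 0.011465262102073747 [-0.63863713 -0.91981091  1.21525884] [[ 0.    -0.036  0.999]
 [-0.     0.999  0.036]
 [-1.    -0.     0.   ]]
```

```bash
python3 -m inch '[[[0,0,0],[0,0,0],1],[[0,0,0],[0,0,0],1],[[-0.015,0,0],[0,0,0],1],[[-0.03,0,0],[0,0,0],1],[[-0.05,0,0],[0,0,0],1],[[-0.08,0,0],[0,0,0],1],[[-0.11,0,0],[0,0,0],1],[[-0.11,0,0],[0,0,0],1]]' 50
python3 - <<'E'
from h import *
s,p,R=pose();print(s["clock"],p,jawyaw(R),s["width"],s["contact_force"],R.as_matrix().round(3))
for n,(x0,y0) in {"side":(310,150)}.items():
    d=eyes.get_image(n);cv2.imwrite(f"pics/l_{n}.png",cv2.resize(d["image"][y0:y0+130,x0:x0+120,::-1],None,fx=4,fy=4,interpolation=cv2.INTER_CUBIC))
E
```

```text
clock: 5.15
tool_pos: [0.5853, -0.2603, 0.1725]
eef_rot: [-0.426, 1.559, -0.39]
contact_force: [0.8, -0.1, 0.5]
width: 0.0121
5.15 [ 0.5852769  -0.26032833  0.17245074] 92.0573555852348 0.012108017795737329 [ 0.82711126 -0.06892446  0.47109699] [[ 0.011 -0.036  0.999]
 [-0.004  0.999  0.036]
 [-1.    -0.005  0.011]]
```

View pics/l_side.png

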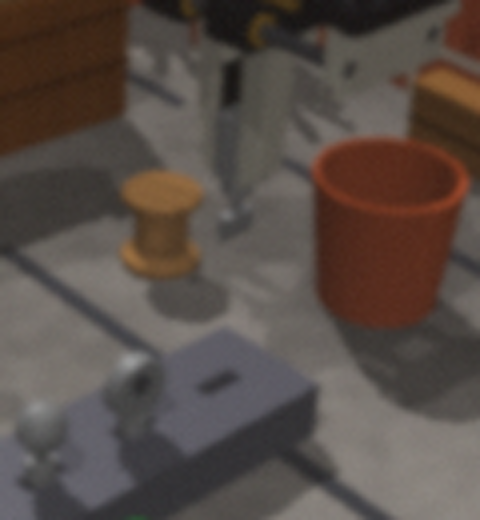

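The side crop shows the key in the fingers, its collar and bit at about (235,215), with its pocket empty and the other two pieces still in place. Moving to above the lock.

```bash
python3 -m inch '[[[-0.02,0.01,0],[0,0,0],1],[[-0.04,0.03,0],[0.5,0,0],1],[[-0.06,0.06,0],[1,0,0],1],[[-0.06,0.1,0],[1.5,0,0],1],[[-0.06,0.145,0],[2,0,0],1],[[-0.06,0.19,0],[2.5,0,0],1],[[-0.06,0.235,0],[3,0,0],1],[[-0.06,0.28,0],[3.3,0,0],1],[[-0.06,0.325,-0.001],[3.6,0,0],1],[[-0.06,0.37,-0.001],[3.6,0,0],1],[[-0.06,0.41,-0.002],[3.6,0,0],1],[[-0.06,0.44,-0.002],[3.6,0,0],1],[[-0.05,0.465,-0.002],[3.6,0,0],1],[[-0.04,0.48,-0.002],[3.6,0,0],1],[[-0.035,0.488,-0.002],[3.6,0,0],1],[[-0.035,0.488,-0.002],[3.6,0,0],1],[[-0.035,0.488,-0.002],[3.6,0,0],1],[[-0.035,0.488,-0.002],[3.6,0,0],1],[[-0.035,0.488,-0.002],[3.6,0,0],1]]' 50
python3 - <<'E'
from h import *
s,p,R=pose();print(s["clock"],p,jawyaw(R),s["q"],s["width"],s["contact_force"],R.as_matrix().round(3))
for n,(x0,y0,f) in {"side":(190,60,5),"top":(120,150,5)}.items():
    d=eyes.get_image(n);cv2.imwrite(f"pics/h_{n}.png",cv2.resize(d["image"][y0:y0+110,x0:x0+120,::-1],None,fx=f,fy=f,interpolation=cv2.INTER_CUBIC))
    G=p+np.array([0,0,.005])
    print(n,proj(d,[G,G-[0,0,.0545],[.5626,.2283,.122]]))
E
```

```text
clock: 7.1
tool_pos: [0.5632, 0.2271, 0.2017]
eef_rot: [-0.335, 1.57, -0.365]
contact_force: [-0.1, -0.4, -1.6]
width: 0.0121
7.1 [0.56322191 0.22712984 0.20170451] 88.3281872043037 [-0.41622992  0.57625099 -0.00563474  1.59604095  0.004641    0.96855888
  1.11803666] 0.0120937893655134 [-0.0968282  -0.43572916 -1.60188883] [[ 0.001  0.029  1.   ]
 [-0.     1.    -0.029]
 [-1.    -0.     0.001]]
side [[239.49081466 108.56591946]
 [241.36304849 127.82571694]
 [241.97020718 138.05222823]]
top [[159.17172483 199.21900463]
 [167.1918695  200.71532843]
 [170.81495639 201.72097463]]
```

View pics/h_side.png

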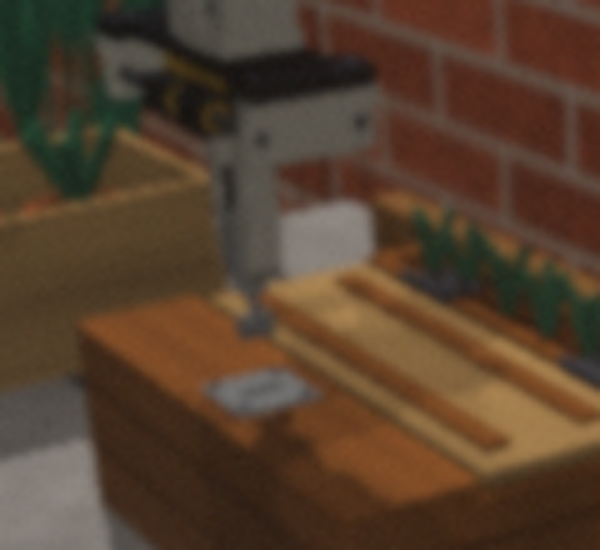

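View pics/h_top.png

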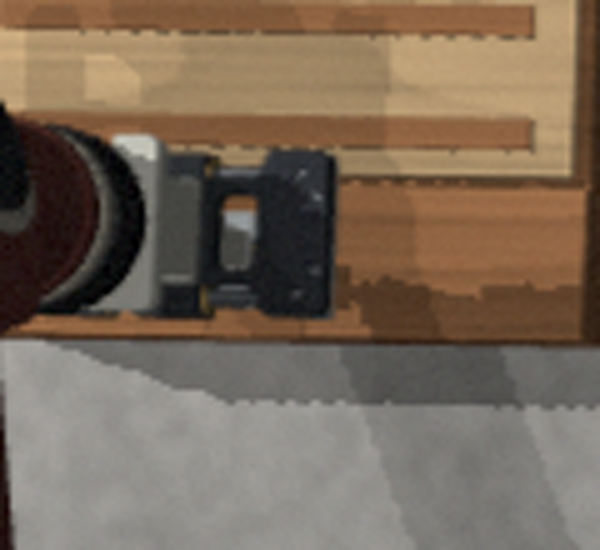

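Run:
```python
from h import *
d=eyes.get_image("side");cv2.imwrite("pics/h2.png",cv2.resize(d["image"][95:145,222:262,::-1],None,fx=12,fy=12,interpolation=cv2.INTER_CUBIC))
s=monitor.state();print(s["width"])
```

```text
0.012226028479232494
```

View pics/h2.png

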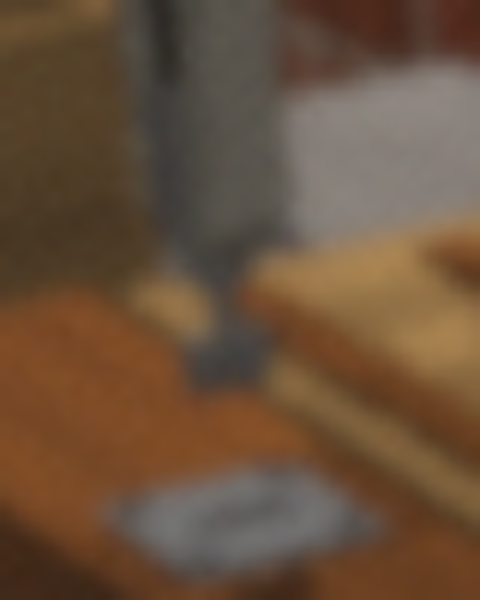

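```bash
python3 -m inch '[[[0.01,0.001,0],[0,0,0],1],[[0.02,0.001,0],[0,0,0],1],[[0.025,0.001,0],[0,0,0],1],[[0.028,0.001,0],[0,0,0],1],[[0.03,0.001,0],[0,0,0],1],[[0.032,0.001,0],[0,0,0],1],[[0.034,0.001,0],[0,0,0],1],[[0.034,0.001,0],[0,0,0],1]]' 55
python3 - <<'E'
from h import *
s,p,R=pose();print(s["clock"],p,jawyaw(R),s["width"],s["contact_force"],s["wrist_torque"])
d=eyes.get_image("side");cv2.imwrite("pics/i1.png",cv2.resize(d["image"][105:155,222:262,::-1],None,fx=12,fy=12,interpolation=cv2.INTER_CUBIC))
E
```

```text
clock: 8.05
tool_pos: [0.5625, 0.2295, 0.167]
eef_rot: [-2.639, 1.57, -2.666]
contact_force: [0.1, 0.0, -0.8]
width: 0.0115
8.05 [0.56251821 0.2295473  0.16701175] 88.46176063824727 0.011464517717889805 [ 0.14523573  0.02580288 -0.76332362] [-0.01676635 -0.00169437 -0.00520408]
```

View pics/i1.png

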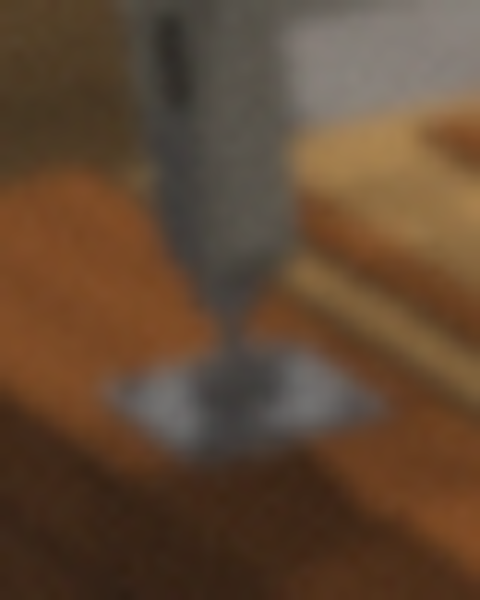

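```bash
python3 -m inch '[[[0.001,-0.0005,0],[0,0,0],1],[[0.002,-0.0005,0],[0,0,0],1],[[0.003,-0.0005,0],[0,0,0],1],[[0.004,-0.0005,0],[0,0,0],1],[[0.005,-0.0005,0],[0,0,0],1],[[0.005,-0.0005,0],[0,0,0],1]]' 55
python3 - <<'E'
from h import *
s,p,R=pose();print(s["clock"],p,jawyaw(R),s["width"],s["contact_force"],s["wrist_torque"])
E
```

```text
clock: 8.7
tool_pos: [0.5626, 0.2288, 0.162]
eef_rot: [-2.041, 1.57, -2.068]
contact_force: [-0.6, -0.9, -1.3]
width: 0.0116
8.7 [0.56258267 0.22882445 0.16198513] 88.44917863261097 0.011605380967586494 [-0.55029376 -0.91583887 -1.32918709] [-0.05786858 -0.02202894 -0.00094506]
```

```bash
python3 -m inch '[[[0.001,0,0],[0,0,0],1],[[0.002,0,0],[0,0,0],1],[[0.003,0,0],[0,0,0],1],[[0.004,0,0],[0,0,0],1],[[0.005,0,0],[0,0,0],1]]' 55
python3 - <<'E'
from h import *
s,p,R=pose();print(s["clock"],p,jawyaw(R),s["width"],s["contact_force"],s["wrist_torque"])
d=eyes.get_image("side");cv2.imwrite("pics/i2.png",cv2.resize(d["image"][105:155,222:262,::-1],None,fx=12,fy=12,interpolation=cv2.INTER_CUBIC))
E
```

```text
clock: 9.2
tool_pos: [0.5627, 0.2292, 0.1571]
eef_rot: [0.596, 1.57, 0.569]
contact_force: [0.3, -0.8, 1.9]
width: 0.0116
9.2 [0.56273406 0.22920538 0.15711244] 88.4614407182529 0.011554306325485715 [ 0.28767963 -0.77421454  1.88527582] [-0.08399337 -0.03528266 -0.04938087]
```

View pics/i2.png

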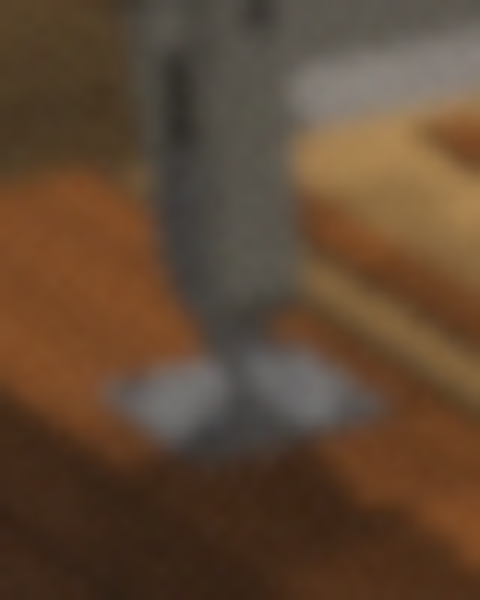

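The bit is in the keyway at about crop (235,385), and resistance is starting to show. Keep pushing, with small twists.

```bash
python3 -m inch '[[[0.001,0,0],[2,0,0],1],[[0.002,0,0],[4,0,0],1],[[0.003,0,0],[0,0,0],1],[[0.004,0,0],[-4,0,0],1],[[0.005,0,0],[0,0,0],1],[[0.006,0,0],[4,0,0],1],[[0.006,0,0],[0,0,0],1]]' 55
python3 - <<'E'
from h import *
s,p,R=pose();print(s["clock"],p,jawyaw(R),s["width"],s["contact_force"],s["wrist_torque"])
E
```

```text
clock: 9.95
tool_pos: [0.5619, 0.2291, 0.1504]
eef_rot: [-2.572, 1.569, -2.6]
contact_force: [-1.1, 0.1, -1.3]
width: 0.0116
9.95 [0.56187677 0.22909718 0.15037661] 88.4194101606882 0.011563693874819035 [-1.11466745  0.07934419 -1.28910761] [-0.02714674 -0.01111647  0.00221718]
```

Moving freely again. Another 5–6 mm to the collar.

```bash
python3 -m inch '[[[0.001,0,0],[2,0,0],1],[[0.002,0,0],[4,0,0],1],[[0.003,0,0],[0,0,0],1],[[0.004,0,0],[-4,0,0],1],[[0.005,0,0],[0,0,0],1],[[0.006,0,0],[0,0,0],1],[[0.006,0,0],[0,0,0],1]]' 55
python3 - <<'E'
from h import *
s,p,R=pose();print(s["clock"],p,jawyaw(R),s["width"],s["contact_force"],s["wrist_torque"])
d=eyes.get_image("side");cv2.imwrite("pics/i3.png",cv2.resize(d["image"][105:155,222:262,::-1],None,fx=12,fy=12,interpolation=cv2.INTER_CUBIC))
E
```

```text
clock: 10.65
tool_pos: [0.5624, 0.2291, 0.1448]
eef_rot: [-2.555, 1.57, -2.582]
contact_force: [-0.2, 0.6, -1.8]
width: 0.0116
10.65 [0.56235584 0.22913367 0.14483792] 88.45133325705731 0.011566260032883417 [-0.23201232  0.64933179 -1.78808412] [0.02968287 0.00479787 0.00706116]
```

View pics/i3.png

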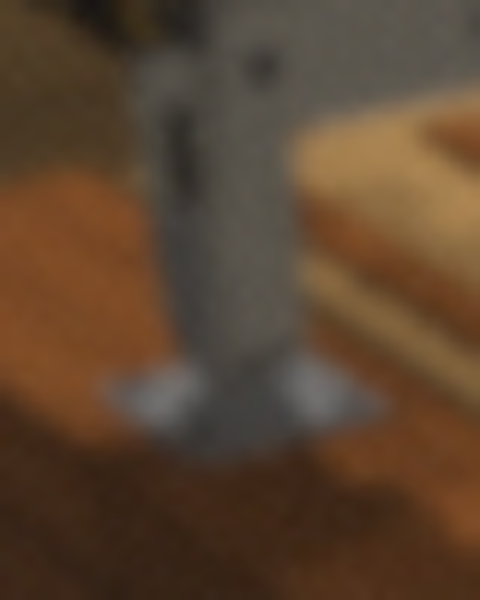

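```bash
python3 -m inch '[[[0.0005,0,0],[0,0,0],1],[[0.001,0,0],[0,0,0],1],[[0.0015,0,0],[0,0,0],1],[[0.0015,0,0],[0,0,0],1]]' 55
python3 -m inch '[[[0.0005,0,0],[0,0,0],1],[[0.001,0,0],[0,0,0],1],[[0.001,0,0],[0,0,0],1]]' 55
```

```text
clock: 11.1
tool_pos: [0.5627, 0.2291, 0.1442]
eef_rot: [0.594, 1.57, 0.567]
contact_force: [-1.6, -0.0, 3.7]
width: 0.0118
clock: 11.4
tool_pos: [0.5628, 0.2291, 0.1441]
eef_rot: [0.481, 1.57, 0.454]
contact_force: [-2.1, -0.6, 8.7]
width: 0.0121
```

The force is rising with no travel at TCP z 0.144, so the collar is seated. Starting the turn, clockwise = + about tool x (down).

```bash
python3 -m inch '[[[0.0005,0,0],[3,0,0],1],[[0.0005,0,0],[7,0,0],1],[[0.0005,0,0],[12,0,0],1],[[0.0005,0,0],[17,0,0],1],[[0.0005,0,0],[22,0,0],1],[[0.0005,0,0],[26,0,0],1],[[0.0005,0,0],[30,0,0],1],[[0.0005,0,0],[30,0,0],1]]' 60
python3 - <<'E'
from h import *
s,p,R=pose();print(s["clock"],p,jawyaw(R),s["width"],s["contact_force"],s["wrist_torque"],s["q"][6])
E
```

```text
clock: 12.2
tool_pos: [0.5631, 0.2284, 0.1441]
eef_rot: [0.145, 1.569, -0.406]
contact_force: [-2.6, -2.1, 9.9]
width: 0.0118
12.2 [0.56312489 0.22841826 0.14407603] 58.39025094873884 0.011811653457271152 [-2.64136027 -2.11524135  9.91028585] [-0.46619476  0.64935029  0.03746953] 0.7002856877750903
```

```bash
python3 -m inch '[[[0,0,0],[5,0,0],1],[[0,0,0],[10,0,0],1],[[0,0,0],[15,0,0],1],[[0,0,0],[20,0,0],1],[[0,0,0],[25,0,0],1],[[0,0,0],[30,0,0],1],[[0,0,0],[35,0,0],1],[[0,0,0],[40,0,0],1],[[0,0,0],[45,0,0],1],[[0,0,0],[50,0,0],1],[[0,0,0],[55,0,0],1],[[0,0,0],[59,0,0],1],[[0,0,0],[62,0,0],1],[[0,0,0],[62,0,0],1]]' 60
python3 - <<'E'
from h import *
s,p,R=pose();print(s["clock"],p,jawyaw(R),s["width"],s["contact_force"],s["wrist_torque"],s["q"][6])
for n,(x0,y0,f) in {"side":(190,60,5),"top":(120,130,5)}.items():
    d=eyes.get_image(n);cv2.imwrite(f"pics/t_{n}.png",cv2.resize(d["image"][y0:y0+110,x0:x0+120,::-1],None,fx=f,fy=f,interpolation=cv2.INTER_CUBIC))
E
```

```text
clock: 13.6
tool_pos: [0.5627, 0.2285, 0.1441]
eef_rot: [1.095, 1.57, -0.538]
contact_force: [-3.6, -1.1, 10.9]
width: 0.0114
13.6 [0.56271625 0.22848634 0.14405456] -3.5700560951154574 0.011425627895297715 [-3.55381458 -1.07525575 10.85302339] [-0.49458076  0.96080185  0.01600354] -0.15418489920324055
```

View pics/t_side.png

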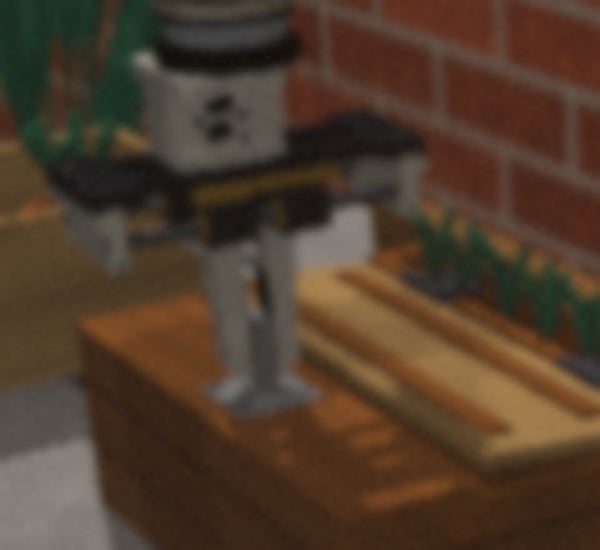

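View pics/t_top.png

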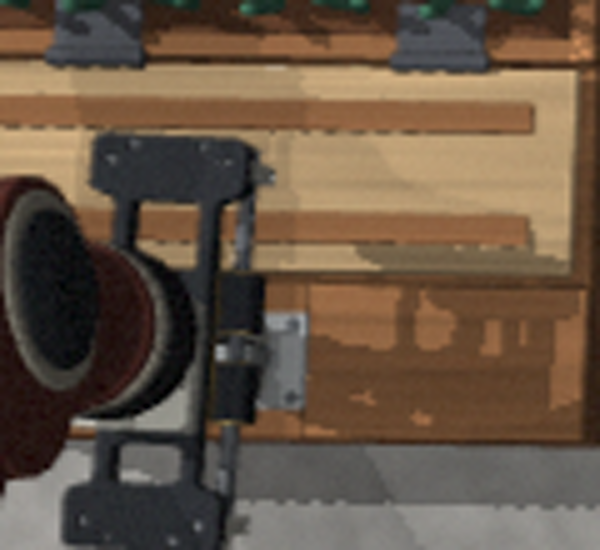

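```bash
python3 -m inch '[[[0,0,0],[2,0,0],1],[[0,0,0],[4,0,0],1],[[0,0,0],[5,0,0],1],[[0,0,0],[5,0,0],1],[[0,0,0],[5,0,0],1]]' 60
python3 - <<'E'
from h import *
for i in range(4):
    d=eyes.get_image("side"); s,p,R=pose();print(s["clock"],p,jawyaw(R),s["width"],s["contact_force"],s["wrist_torque"])
im=d["image"];cv2.imwrite("pics/u.png",cv2.resize(im[95:165,200:310,::-1],None,fx=7,fy=7,interpolation=cv2.INTER_CUBIC))
E
```

```text
clock: 14.2
tool_pos: [0.5627, 0.2285, 0.1441]
eef_rot: [1.767, 1.57, 0.048]
contact_force: [-3.3, -0.9, 10.8]
width: 0.0116
14.25 [0.56270665 0.22848783 0.1440679 ] -8.516524577047118 0.01165470427969767 [-4.67109921 -2.13016223 10.93845533] [-0.42820594  0.93484744  0.08232391]
14.3 [0.56272109 0.22845613 0.14404668] -8.518089694709797 0.011529557738126434 [-3.50008864 -1.95160462  9.72468278] [-0.42888655  0.94401109  0.09522939]
14.35 [0.56268489 0.22850294 0.14404301] -8.517622266154367 0.011398206754639666 [-3.21812329 -1.20328272 10.1089066 ] [-0.42235416  0.92694128  0.05555573]
14.4 [0.56270815 0.22848492 0.14406595] -8.521445004462878 0.011302144167997378 [-3.18795147 -1.38394528 10.88151818] [-0.45150372  0.94457082  0.09781649]
```

View pics/u.png

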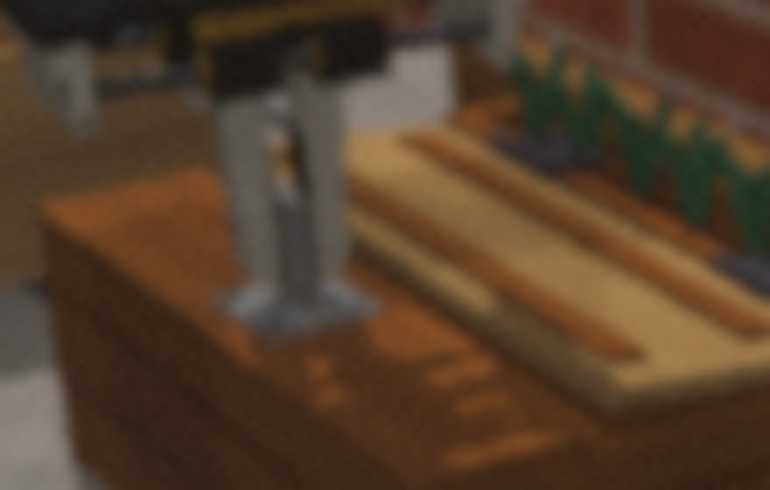

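```bash
python3 -m inch '[[[0,0,0],[1,0,0],1],[[0,0,0],[1.5,0,0],1],[[0,0,0],[1.5,0,0],1],[[0,0,0],[1.5,0,0],1]]' 60
python3 - <<'E'
from h import *
W=[]
for i in range(6):
    d=eyes.get_image("side"); s,p,R=pose();W.append(s["wrist_torque"])
print(s["clock"],p,jawyaw(R),s["contact_force"],np.mean(W,0))
a=cv2.imread("pics/side0.png");b=d["image"][:,:,::-1]
f=lambda i:cv2.resize(i[100:190,200:350],None,fx=5,fy=5,interpolation=cv2.INTER_CUBIC)[:290]
cv2.imwrite("pics/cmp.png",np.vstack([f(a),f(b)]))
t=eyes.get_image("top")["image"];cv2.imwrite("pics/endtop.png",t[:,:,::-1])
E
```

```text
clock: 14.8
tool_pos: [0.5627, 0.2285, 0.1441]
eef_rot: [1.991, 1.57, 0.246]
contact_force: [-4.2, -1.3, 10.0]
width: 0.0115
15.1 [0.56270504 0.22848639 0.14404944] -10.014732012523359 [-3.57184389 -1.46509217 10.45089714] [-0.41790713  0.96254313  0.11294725]
```

View pics/cmp.png

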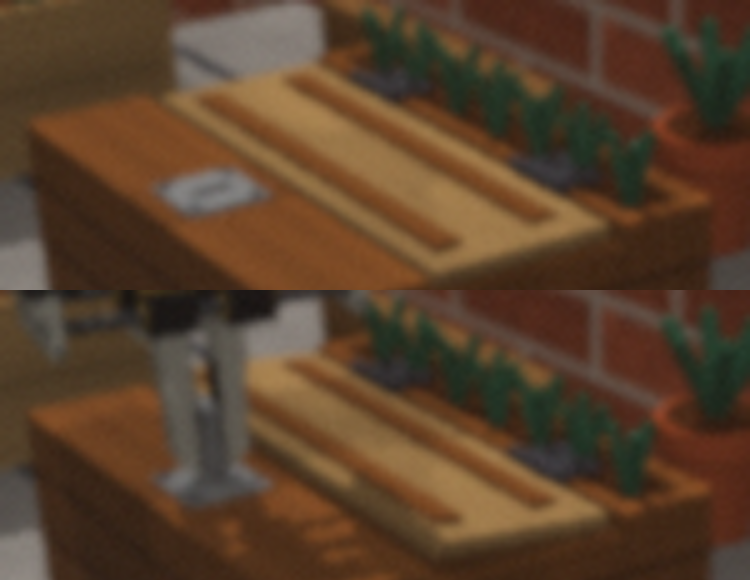

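View pics/endtop.png

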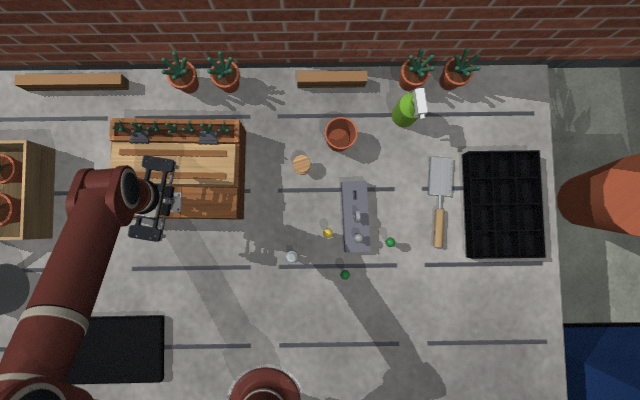

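The lid's near edge is visibly raised: cmp.png corner at (440,540), against flush at (435,275) before. The round key (357,216) and peg (358,238) are still in the tray, and the bystanders are unmoved. Handing in.

Run:
```python
from h import *
bot.close_job();s=monitor.state();print(s["clock"],s["tool_pos"],s["width"],s["contact_force"])
```

```text
the job is handed in; nothing more can be done
the job is handed in; nothing more can be done
```

The squared-bow key went from the far pocket into the lock until its collar was on the face. I then turned it about 98° clockwise at the tool, which allows for the 0.1 rad of slack. I handed the job in at about 15 s, still gripping at 60 N and pressing down with about 10 N.

**Last checks that agreed:**
- **Seating:** the TCP stayed at z = 0.144 while the downward push built to about 10 N. That matches the collar being on the face.
- **Turn:** the torque about the key rose to about 0.11 N m over the last few degrees. The spring accounts for 0.07 at a quarter turn, so the plug was probably at or near its stop.
- **Lid and surroundings:** the lid's near edge is visibly raised. The round key and ball peg are still in their pockets, and the other garden things look unmoved.

**Not confirmed or slightly off:**
- **Plug angle:** I inferred it from tool angle, torque and lid, because the plug couldn't be seen directly.
- **Finger opening:** it read about 11.5 mm on a 10 mm bow, and I didn't establish why.
- **Side forces:** about 4 N sideways and 1 N m of wrist moment remained.
- **Pin resistance:** it showed only briefly, at about 2–3 N.

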